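Load the full tins into the crank-fed drying cabinet

ROBOT

A 6-joint arm with a two-finger parallel gripper is mounted at the origin on a cart in front of the work surface, level with it; the furniture and walls round the work are solid. World frame = base frame: x ahead of the robot, y to its left, z up, the work surface at z = 0. Lengths are in m, angles in rad, forces in N, time in s.
With the tool pointing down it reaches from about 0.225 to 0.725 m from the base axis. Payload 3.1 kg.
Tool frame: the origin (TCP) lies on the centre line of the jaws, within the pads' length; the fingertips stand 8 mm ahead of it and the grasp point (between the pads) lies 11 mm behind it; z points along the fingers, y is the line along which they close (so a half turn about z gives the same grasp; the last joint's range is limited). The gripper opens to 85 mm and grips with 20 to 120 N. Pads are 22 mm wide; open, the fingers measure 114 mm over their backs; the gripper's body (76 mm by 85 mm) begins 54 mm behind the grasp point. The pads swing forward as they close: fully open they stand 13 mm farther back than shut.
Start: joints at [1.076, 0.048, 0.099, 1.622, 0, 1.443], TCP at [0.188, 0.49, 0.239] pointing down, gripper open.
Joint ranges: [-2.91, 2.91], [-0.99, 1.94], [-1.21, 1.42], [-2.12, 2.29], [-1.49, 1.47], [-3.14, 3.14]. Speed limits (rad/s): [2.79, 2.79, 3.14, 3.14, 3.14, 3.14].

INTERFACE

Orientations are given as a unit quaternion [w, x, y, z].
In Python, from bench import r gives the robot as it stands. Calls block until the motion is done:
- r.move_pose(position, orientation): joint-space move of the TCP to a pose.
- r.move_straight(position, orientation=None, speed=0.15, contact_N=None): straight line of the TCP; orientation=None keeps the orientation; speed is the mean speed in m/s. With contact_N (N) it stops when the force on the tool has changed by that much, and returns True; else False.
- r.move_joints(angles): joint-space move.
- r.command_gripper(opening, grasp_force=None): finger opening in m; grasp_force is the grip in N (None keeps the last); returns when the fingers have stopped.
- r.hold(seconds).
- r.solve_ik(position, orientation): joint angles nearest the present ones, or None.
- r.read_state(): the state.
- r.read_camera(name): name is "side" or "top"; returns the picture (420x560x3 uint8, blue, green, red); there is no depth.
- r.camera_model(name): a dict with "mtx" (3x3 intrinsics, pixels), "R" (3x3) and "t" (3): a world point X has camera coordinates R X + t. Camera axes: x right, y down, z forward; pixel columns grow to the right and rows downward; lengths in m; the calibration is good to about 2 mm. A picture is of the moment at which its call begins. camera_model takes no time and is no camera call.
A pose or a line that the arm cannot do raises r.PlanningError and nothing moves.
- r.job_done(): hands the job in; it is judged then, once.
The state is a dict: "time": time; "joint_pos": joint angles; "qvel": joint speeds; "effort": joint torques, N m; "tool_pos": TCP position; "tcp_rot": TCP orientation; "contact_force": force on the tool from outside, world axes, zero at the start; "moment": the same for the moment, N m; "opening": finger opening in m; "grasp_force": force on a finger pad.
Only numpy, scipy, OpenCV 4.12 (cv2) and the standard library are available. Lean on these libraries where they do the work, as an engineer would, in place of code of your own. Each camera call takes 0.05 s, during which the arm holds its last target. There are 200 camera calls.

TASK

Take hold of the crank's loose grip sleeve and wind the empty slide of the drying cabinet fully out to its stop. Then feel by lifting which of the look-alike tins are full, stand those upright on the slide and the empty ones upright in the wash tray. When all the tins are sorted, wind the slide fully home into the cabinet by the sleeve, to its stop, and leave the beaker and the plastic bottle beside the work where they are.

Things in the scene. Friction and masses are not known exactly. Their poses are not given: they have to be found in the camera images.
- cabinet: white drying cabinet, fixed; origin on the worktop, z up, x pointing into its open front, y to the left. Housing x -20 to 110, y -155 to 155 mm, 85 mm high; inside 292 mm wide, clear to 80 mm. Base plate 6 mm thick, from x = -160 mm. A gearbox 76 x 76 mm, 51 mm high, stands left of the plate, centred at x -100, y 225 mm, with the crank on top
- slide: the slide; origin at the middle of the upper face of the slide's steel deck, 17 mm above the worktop, axes as the cabinet's; inner 96 (x) x 254 mm (y), rim 10 mm above the deck. Holds three tins in a row along y, 80 mm apart. In the cabinet's frame y = 0 and x = -100 mm fully out, +50 mm fully home, a stop at each end; 50 mm a crank turn; stays where left
- crank_axis (a point): a point on the crank's vertical axis (x -100, y 225 mm in the cabinet's frame), 101 mm above the worktop. Clockwise seen from above winds the slide in, anticlockwise out, three turns in all; about 2 N at the sleeve turns it, and it goes hard at either stop
- sleeve_mid (a point): middle of the crank's black upright grip sleeve, 60 mm from the crank's axis: 27 mm across, 60 mm high, from 70 to 130 mm above the worktop, above a flat steel arm 18 mm wide. It spins freely on its pin, so a hand of fixed orientation can hold it all the way round. No reading while the fingers hold it
- sleeve: the same grip sleeve; origin at the centre of its lower end, 31 mm below sleeve_mid, z up
- wash_tray: fixed steel wash tray; origin under its centre, its inner floor 4 mm above that; inner 192 x 112 mm along its x and y, walls 4 mm thick, 14 mm high. Two tins stand side by side, 90 mm apart along x
- tin_1: one of up to five round aluminium sample tins with screw lids that look alike: 60 mm across, 42 mm high; origin at the centre of its underside, z up. Either full (about 0.60 kg) or empty (about 0.11 kg), each up to 15 % more or less; the look does not tell which. May be absent
- tin_2: one of up to five round aluminium sample tins with screw lids that look alike: 60 mm across, 42 mm high; origin at the centre of its underside, z up. Either full (about 0.60 kg) or empty (about 0.11 kg), each up to 15 % more or less; the look does not tell which. May be absent
- tin_3: one of up to five round aluminium sample tins with screw lids that look alike: 60 mm across, 42 mm high; origin at the centre of its underside, z up. Either full (about 0.60 kg) or empty (about 0.11 kg), each up to 15 % more or less; the look does not tell which. May be absent
- tin_4: one of up to five round aluminium sample tins with screw lids that look alike: 60 mm across, 42 mm high; origin at the centre of its underside, z up. Either full (about 0.60 kg) or empty (about 0.11 kg), each up to 15 % more or less; the look does not tell which. May be absent
- tin_5: one of up to five round aluminium sample tins with screw lids that look alike: 60 mm across, 42 mm high; origin at the centre of its underside, z up. Either full (about 0.60 kg) or empty (about 0.11 kg), each up to 15 % more or less; the look does not tell which. May be absent
- beaker_small: glass beaker, a bystander, 54 mm across, 70 mm high; origin at the centre of its underside
- buffer_bottle: plastic bottle, a bystander, 54 mm square, 120 mm high; origin at the centre of its underside

How it is judged:
On the way, in this order (a step that is already met when the one before it is completed fails the run):
1. the slide has been wound fully out (within 5 mm of its stop), the fingers on the grip sleeve (x of slide in the frame of cabinet below -0.095 m and contact force between the fingers and sleeve above 0.5 N), for 0.2 s.
2. every tin is sorted while the slide is out: full ones upright on the slide, empty ones upright in the wash tray (((x of tin_1 in the frame of slide between -0.04 and 0.04 m and y of tin_1 in the frame of slide between -0.115 and 0.115 m and z of tin_1 in the frame of slide between -0.006 and 0.01 m and angle between tin_1's own z axis and vertical below 0.12 rad and linear speed of tin_1 below 0.02 m/s and contact force between tin_1 and slide above 3 N) or (x of tin_1 in the frame of wash_tray between -0.085 and 0.085 m and y of tin_1 in the frame of wash_tray between -0.045 and 0.045 m and z of tin_1 in the frame of wash_tray between -0.002 and 0.014 m and angle between tin_1's own z axis and vertical below 0.12 rad and linear speed of tin_1 below 0.02 m/s and contact force between tin_1 and wash_tray below 3 N)) and ((x of tin_2 in the frame of slide between -0.04 and 0.04 m and y of tin_2 in the frame of slide between -0.115 and 0.115 m and z of tin_2 in the frame of slide between -0.006 and 0.01 m and angle between tin_2's own z axis and vertical below 0.12 rad and linear speed of tin_2 below 0.02 m/s and contact force between tin_2 and slide above 3 N) or (x of tin_2 in the frame of wash_tray between -0.085 and 0.085 m and y of tin_2 in the frame of wash_tray between -0.045 and 0.045 m and z of tin_2 in the frame of wash_tray between -0.002 and 0.014 m and angle between tin_2's own z axis and vertical below 0.12 rad and linear speed of tin_2 below 0.02 m/s and contact force between tin_2 and wash_tray below 3 N)) and ((x of tin_3 in the frame of slide between -0.04 and 0.04 m and y of tin_3 in the frame of slide between -0.115 and 0.115 m and z of tin_3 in the frame of slide between -0.006 and 0.01 m and angle between tin_3's own z axis and vertical below 0.12 rad and linear speed of tin_3 below 0.02 m/s and contact force between tin_3 and slide above 3 N) or (x of tin_3 in the frame of wash_tray between -0.085 and 0.085 m and y of tin_3 in the frame of wash_tray between -0.045 and 0.045 m and z of tin_3 in the frame of wash_tray between -0.002 and 0.014 m and angle between tin_3's own z axis and vertical below 0.12 rad and linear speed of tin_3 below 0.02 m/s and contact force between tin_3 and wash_tray below 3 N)) and ((x of tin_4 in the frame of slide between -0.04 and 0.04 m and y of tin_4 in the frame of slide between -0.115 and 0.115 m and z of tin_4 in the frame of slide between -0.006 and 0.01 m and angle between tin_4's own z axis and vertical below 0.12 rad and linear speed of tin_4 below 0.02 m/s and contact force between tin_4 and slide above 3 N) or (x of tin_4 in the frame of wash_tray between -0.085 and 0.085 m and y of tin_4 in the frame of wash_tray between -0.045 and 0.045 m and z of tin_4 in the frame of wash_tray between -0.002 and 0.014 m and angle between tin_4's own z axis and vertical below 0.12 rad and linear speed of tin_4 below 0.02 m/s and contact force between tin_4 and wash_tray below 3 N)) and ((x of tin_5 in the frame of slide between -0.04 and 0.04 m and y of tin_5 in the frame of slide between -0.115 and 0.115 m and z of tin_5 in the frame of slide between -0.006 and 0.01 m and angle between tin_5's own z axis and vertical below 0.12 rad and linear speed of tin_5 below 0.02 m/s and contact force between tin_5 and slide above 3 N) or (x of tin_5 in the frame of wash_tray between -0.085 and 0.085 m and y of tin_5 in the frame of wash_tray between -0.045 and 0.045 m and z of tin_5 in the frame of wash_tray between -0.002 and 0.014 m and angle between tin_5's own z axis and vertical below 0.12 rad and linear speed of tin_5 below 0.02 m/s and contact force between tin_5 and wash_tray below 3 N)) and x of slide in the frame of cabinet below -0.095 m), for 0.2 s.
3. the slide has been wound fully home (within 5 mm of its stop), the fingers on the grip sleeve (x of slide in the frame of cabinet above 0.045 m and contact force between the fingers and sleeve above 0.5 N), for 0.2 s.
At the end, for the whole second after the job is handed in: Slide within 5 mm of its home stop; every tin over 3 N (full) upright at rest on the slide, centre within 40 mm (x) and 115 mm (y) of the deck's middle; every lighter (empty) tin upright at rest on the wash tray's floor, centre at least 10 mm from the walls; all released (((x of tin_1 in the frame of slide between -0.04 and 0.04 m and y of tin_1 in the frame of slide between -0.115 and 0.115 m and z of tin_1 in the frame of slide between -0.006 and 0.01 m and angle between tin_1's own z axis and vertical below 0.12 rad and linear speed of tin_1 below 0.02 m/s and contact force between tin_1 and slide above 3 N) or (x of tin_1 in the frame of wash_tray between -0.085 and 0.085 m and y of tin_1 in the frame of wash_tray between -0.045 and 0.045 m and z of tin_1 in the frame of wash_tray between -0.002 and 0.014 m and angle between tin_1's own z axis and vertical below 0.12 rad and linear speed of tin_1 below 0.02 m/s and contact force between tin_1 and wash_tray below 3 N)) and ((x of tin_2 in the frame of slide between -0.04 and 0.04 m and y of tin_2 in the frame of slide between -0.115 and 0.115 m and z of tin_2 in the frame of slide between -0.006 and 0.01 m and angle between tin_2's own z axis and vertical below 0.12 rad and linear speed of tin_2 below 0.02 m/s and contact force between tin_2 and slide above 3 N) or (x of tin_2 in the frame of wash_tray between -0.085 and 0.085 m and y of tin_2 in the frame of wash_tray between -0.045 and 0.045 m and z of tin_2 in the frame of wash_tray between -0.002 and 0.014 m and angle between tin_2's own z axis and vertical below 0.12 rad and linear speed of tin_2 below 0.02 m/s and contact force between tin_2 and wash_tray below 3 N)) and ((x of tin_3 in the frame of slide between -0.04 and 0.04 m and y of tin_3 in the frame of slide between -0.115 and 0.115 m and z of tin_3 in the frame of slide between -0.006 and 0.01 m and angle between tin_3's own z axis and vertical below 0.12 rad and linear speed of tin_3 below 0.02 m/s and contact force between tin_3 and slide above 3 N) or (x of tin_3 in the frame of wash_tray between -0.085 and 0.085 m and y of tin_3 in the frame of wash_tray between -0.045 and 0.045 m and z of tin_3 in the frame of wash_tray between -0.002 and 0.014 m and angle between tin_3's own z axis and vertical below 0.12 rad and linear speed of tin_3 below 0.02 m/s and contact force between tin_3 and wash_tray below 3 N)) and ((x of tin_4 in the frame of slide between -0.04 and 0.04 m and y of tin_4 in the frame of slide between -0.115 and 0.115 m and z of tin_4 in the frame of slide between -0.006 and 0.01 m and angle between tin_4's own z axis and vertical below 0.12 rad and linear speed of tin_4 below 0.02 m/s and contact force between tin_4 and slide above 3 N) or (x of tin_4 in the frame of wash_tray between -0.085 and 0.085 m and y of tin_4 in the frame of wash_tray between -0.045 and 0.045 m and z of tin_4 in the frame of wash_tray between -0.002 and 0.014 m and angle between tin_4's own z axis and vertical below 0.12 rad and linear speed of tin_4 below 0.02 m/s and contact force between tin_4 and wash_tray below 3 N)) and ((x of tin_5 in the frame of slide between -0.04 and 0.04 m and y of tin_5 in the frame of slide between -0.115 and 0.115 m and z of tin_5 in the frame of slide between -0.006 and 0.01 m and angle between tin_5's own z axis and vertical below 0.12 rad and linear speed of tin_5 below 0.02 m/s and contact force between tin_5 and slide above 3 N) or (x of tin_5 in the frame of wash_tray between -0.085 and 0.085 m and y of tin_5 in the frame of wash_tray between -0.045 and 0.045 m and z of tin_5 in the frame of wash_tray between -0.002 and 0.014 m and angle between tin_5's own z axis and vertical below 0.12 rad and linear speed of tin_5 below 0.02 m/s and contact force between tin_5 and wash_tray below 3 N)) and x of slide in the frame of cabinet above 0.045 m); the robot touches nothing.
It fails at once if the beaker or the plastic bottle was shifted by more than 25 mm (distance of any of beaker_small, buffer_bottle from where it was at the start of the episode above 0.025 m).
Of tin_1, tin_2, tin_3, tin_4, tin_5 only 3 to 5 are there at a start; the rules pass over those that are not, and their reading is None.
At some moment in a run one of tin_1, tin_2, tin_3, tin_4, tin_5 may be knocked a few centimetres aside while the robot is not near it.
Once in a run the grip may slacken for a moment while it holds something.
It also fails if it takes over 210 s, if anything falls off the work surface, if the arm or the gripper's body presses on something with over 40 N, if the wrist force passes 120 N, or if a joint passes its speed limit or range.

## Working session

There is one attempt and no reset: what is moved stays moved. The work goes in short steps, each a Python script; the robot and the scene stay as the last script left them, time stands still between calls to the robot, and variables do not carry over. Pictures are saved under pics/ and viewed, at most 14 in all, crops included, and the job is handed in when it is done.

```bash
ls; mkdir -p pics; python3 - <<'E'
from bench import r
import cv2,numpy as np
for n in("top","side"):
    cv2.imwrite(f"pics/{n}0.png",r.read_camera(n)); m=r.camera_model(n); print(n,m["mtx"].tolist(),np.round(m["R"],3).tolist(),m["t"], -m["R"].T@m["t"])
s=r.read_state();print(s["time"],s["tool_pos"],s["tcp_rot"],s["contact_force"])
E
```

```text
pics
top [[422.39625708187947, 0.0, 277.62817602434916], [0.0, 422.39625708187947, 205.3535080372123], [0.0, 0.0, 1.0]] [[-0.009, -1.0, 0.002], [-0.996, 0.009, -0.085], [0.085, -0.002, -0.996]] [-0.05721096  0.57901683  1.27981493] [ 0.46820788 -0.05940957  1.32427781]
side [[454.66279901813, 0.0, 279.87366092228683], [0.0, 454.66279901813, 210.52893851067776], [0.0, 0.0, 1.0]] [[-0.886, -0.464, 0.006], [-0.281, 0.526, -0.803], [0.37, -0.713, -0.596]] [0.45737685 0.27219282 1.43547832] [-0.04885251  1.09266123  1.07125412]
0.1 [0.18802021 0.4896017  0.23822999] [-3.25791111e-04  1.82359045e-01  9.83231435e-01 -1.00920728e-03] [ 0.30827728  0.76276026 -0.69572784]
```

View pics/top0.png

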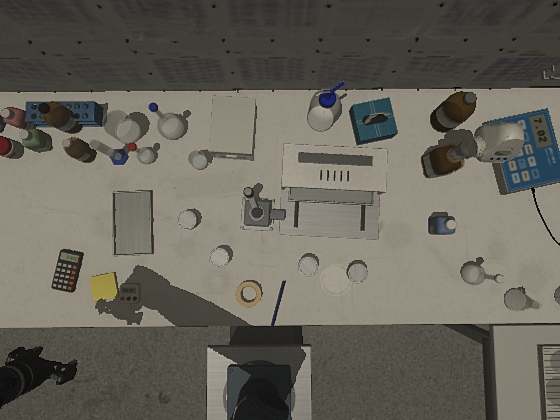

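View pics/side0.png

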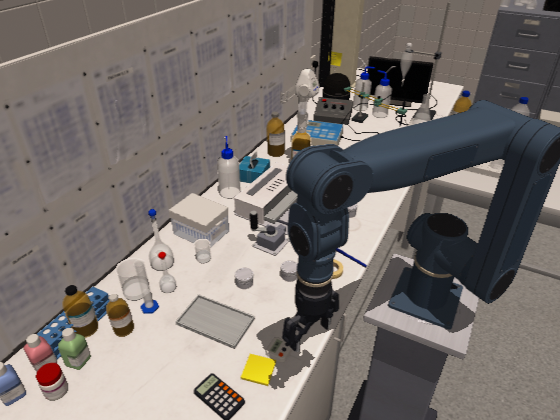

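```bash
cat > h.py <<'E'
import cv2,numpy as np
from bench import r
def ray(n,u,v,z):
    m=r.camera_model(n); d=m["R"].T@np.linalg.solve(m["mtx"],[u,v,1.]); c=-m["R"].T@m["t"]
    return c+d*(z-c[2])/d[2]
def px(n,X):
    m=r.camera_model(n); p=m["mtx"]@(m["R"]@np.asarray(X,float)+m["t"]); return p[:2]/p[2]
E
python3 - <<'E'
from h import *
im=cv2.imread("pics/top0.png")
a=im[135:290,100:290]; cv2.imwrite("pics/c1.png",cv2.resize(a,None,fx=3.8,fy=3.8,interpolation=cv2.INTER_CUBIC))
a=im[135:290,230:465]; cv2.imwrite("pics/c2.png",cv2.resize(a,None,fx=3.4,fy=3.4,interpolation=cv2.INTER_CUBIC))
for n,p,z in[("tinA",(189,218),.04),("B",(220,256),.04),("C",(308,264),.04),("D",(357,271),.04),("disc",(335,280),0),("beaker",(200,158),.07),("bluebottle",(442,223),.1),("sleeve",(249,192),.13),("axis",(257,211),.07),("tray",(133,222),.01),("cabL",(283,143),.085),("cabR",(387,147),.085),("plateFL",(280,236),.006),("plateFR",(378,240),.006)]: print(n,ray("top",*p,z).round(3))
E
```

```text
tinA [0.541 0.208 0.04 ]
B [0.425 0.113 0.04 ]
C [ 0.399 -0.152  0.04 ]
D [ 0.377 -0.3    0.04 ]
disc [ 0.347 -0.238  0.   ]
beaker [0.72 0.17 0.07]
bluebottle [ 0.516 -0.538  0.1  ]
sleeve [0.608 0.019 0.13 ]
axis [ 0.558 -0.001  0.07 ]
tray [0.532 0.388 0.01 ]
cabL [ 0.76  -0.08   0.085]
cabR [ 0.745 -0.39   0.085]
plateFL [ 0.484 -0.069  0.006]
plateFR [ 0.469 -0.374  0.006]
```

View pics/c1.png

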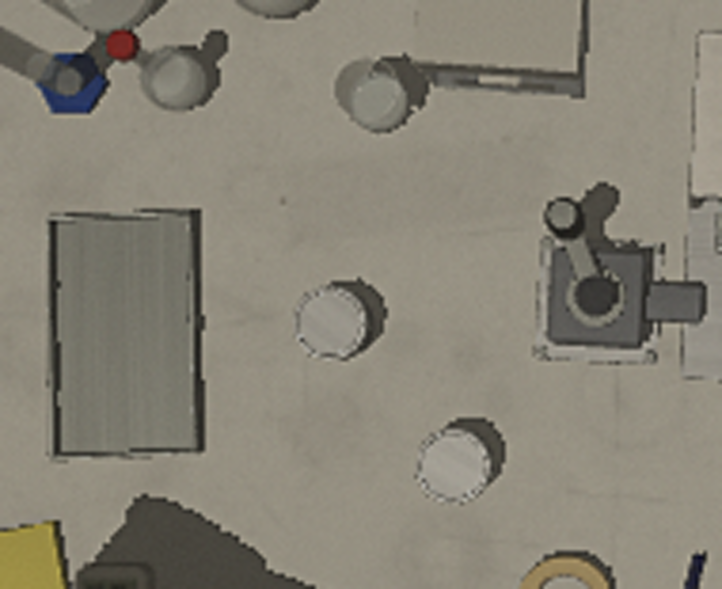

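View pics/c2.png

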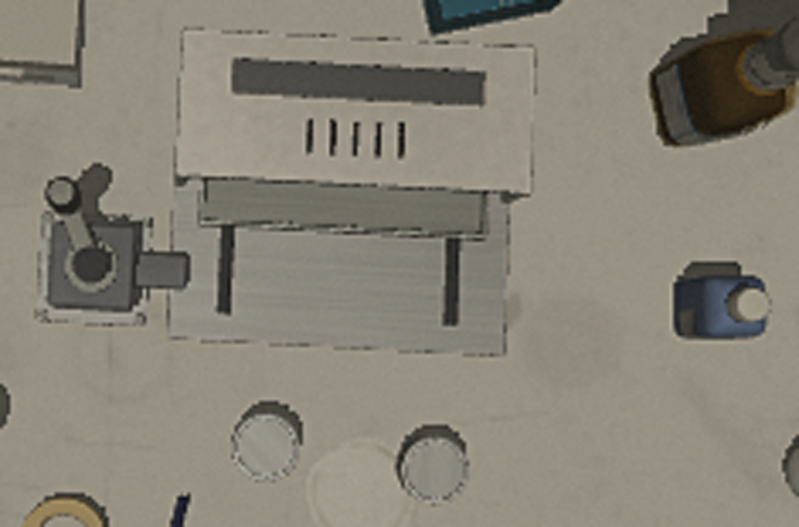

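```bash
cat >> h.py <<'E'
def fit2d(A,B):  # B ~ R A + t
    A,B=np.array(A,float),np.array(B,float); a,b=A.mean(0),B.mean(0); P,Q=A-a,B-b
    th=np.arctan2((P[:,0]*Q[:,1]-P[:,1]*Q[:,0]).sum(),(P*Q).sum()); R=np.array([[np.cos(th),-np.sin(th)],[np.sin(th),np.cos(th)]])
    t=b-R@a; return th,t,((A@R.T+t)-B)
E
python3 - <<'E'
from h import *
c2=lambda U,V:((U+.5)/3.4-.5+230,(V+.5)/3.4-.5+135)
c1=lambda U,V:((U+.5)/3.8-.5+100,(V+.5)/3.8-.5+135)
cor=[(186,29),(536,45),(176,178),(531,194)]
B=[ray("top",*c2(*p),.085)[:2] for p in cor]
th,t,e=fit2d([(.11,.155),(.11,-.155),(-.02,.155),(-.02,-.155)],B)
print("cab",th,t,(e*1e3).round(1).tolist())
R=np.array([[np.cos(th),-np.sin(th)],[np.sin(th),np.cos(th)]])
inv=lambda p:(R.T@(np.asarray(p)[:2]-t)).round(4)
print("axis pred",R@[-.1,.225]+t)
for n,p,z in[("plateFL",(168,340),.006),("plateFR",(505,355),.006),("slideFL",(200,222),.027),("slideFR",(485,238),.027),("sleeve",(62,193),.13),("hub",(92,265),.08),("gbFL",(50,305),.051),("gbFR",(140,312),.051),("gbBR",(142,220),.051)]:
    X=ray("top",*c2(*p),z); print(n,X.round(4),inv(X))
for p in[(51,216),(202,211),(54,457),(205,451)]: print("tray",ray("top",*c1(*p),.014).round(4))
g=cv2.cvtColor(cv2.imread("pics/top0.png"),cv2.COLOR_BGR2GRAY)
for p in[(188,219),(220,256),(308,265.5),(357.6,271.5)]:
    w=12;x0,y0=int(p[0])-w,int(p[1])-w; s=g[y0:y0+2*w+1,x0:x0+2*w+1]
    _,m=cv2.threshold(s,178,255,0); ys,xs=np.nonzero(m); 
    c=cv2.minEnclosingCircle(np.c_[xs,ys].astype(np.float32)) if len(xs) else None
    print(p,c and (c[0][0]+x0,c[0][1]+y0,c[1]),s[w,w],s[0,0],ray("top",*p,.042).round(4))
for n in("tinA",): pass
E
```

```text
cab -0.05697106144112143 [ 0.64013368 -0.23009333] [[-0.5, 2.4], [-1.2, -0.5], [1.3, -0.3], [0.4, -1.5]]
axis pred [5.53107481e-01 2.35648391e-04]
plateFL [ 0.4885 -0.0661  0.006 ] [-0.1607  0.1551]
plateFR [ 0.472  -0.3744  0.006 ] [-0.1596 -0.1536]
slideFL [ 0.5947 -0.096   0.027 ] [-0.053   0.1313]
slideFR [ 0.5779 -0.3543  0.027 ] [-0.0551 -0.1276]
sleeve [0.6101 0.0221 0.13  ] [-0.0444  0.2501]
hub [ 5.529e-01 -3.000e-04  8.000e-02] [-0.1002  0.2245]
gbFL [0.5197 0.0385 0.051 ] [-0.1356  0.2613]
gbFR [ 0.5128 -0.0412  0.051 ] [-0.1379  0.1813]
gbBR [ 0.5946 -0.0437  0.051 ] [-0.056   0.1835]
tray [0.6274 0.4507 0.014 ]
tray [0.6304 0.3268 0.014 ]
tray [0.4307 0.4435 0.014 ]
tray [0.4344 0.3212 0.014 ]
(188, 219) None 149 145 [0.5378 0.2103 0.042 ]
(220, 256) None 156 143 [0.4253 0.1128 0.042 ]
(308, 265.5) None 148 145 [ 0.3945 -0.1521  0.042 ]
(357.6, 271.5) None 140 145 [ 0.3752 -0.3011  0.042 ]
```

```bash
cat >> h.py <<'E'
from scipy.spatial.transform import Rotation as Rn
AX=np.array([.5531,.0002]); TH=-.057; CT=np.array([.64013,-.23009]); TRAY=np.array([.531,.3855]); TY=.033
def rot(a): return np.array([[np.cos(a),-np.sin(a)],[np.sin(a),np.cos(a)]])
def cab(x,y): return rot(TH)@[x,y]+CT
def tray(x,y): return rot(TY)@[x,y]+TRAY
def quat(phi):
    c,s=np.cos(phi),np.sin(phi); q=Rn.from_matrix(np.array([[-s,c,0],[c,s,0],[0,0,-1]]).T).as_quat(); return q[[3,0,1,2]]
def best(p,phi):   # of the two equivalent grasps, the one with the smaller wrist turn
    c=[(abs(j[5]),q) for q in(quat(phi),quat(phi+np.pi)) for j in[r.solve_ik(p,q)] if j is not None]
    return min(c,key=lambda a:a[0])[1]
def go(p,phi):
    q=best(p,phi); r.move_pose(p,q); return q
def F(): return r.read_state()["contact_force"]
def wind(a0,a1,zt,step=15,speed=.12,stop=None):
    """turn the held sleeve from angle a0 to a1 (deg); stop: push limit in N"""
    n=max(1,int(np.ceil(abs(a1-a0)/step))); sg=np.sign(a1-a0)
    for k,a in enumerate(np.linspace(a0,a1,n+1)[1:]):
        t=np.radians(a); u=np.array([np.cos(t),np.sin(t)])
        hit=r.move_straight([*(AX+.06*u),zt],speed=speed,contact_N=stop)
        s=r.read_state(); f=s["contact_force"]; ft=sg*(f[:2]@[-u[1],u[0]])
        if stop or k%4==0: print(int(a),"Fr %.1f Ft %.1f op %.4f g %.0f"%(f[:2]@u,ft,s["opening"],s["grasp_force"]))
        if stop and (hit or ft<-stop): print("stop at",a); return a
        if abs(ft)>25 or s["opening"]<.015: print("odd",a,f); return a
    return a1
E
python3 - <<'E'
from h import *
a0=np.degrees(np.arctan2(.0221-.0002,.6101-.5531)); p=AX+.061*np.array([np.cos(np.radians(a0)),np.sin(np.radians(a0))])
r.command_gripper(.055)
q=go([*p,.22],np.radians(100)); r.move_straight([*p,.094],speed=.15,contact_N=6)
r.command_gripper(.0,30); s=r.read_state(); print(a0,s["tool_pos"],s["opening"],s["contact_force"],s["time"],s["joint_pos"].round(2) if hasattr(s["joint_pos"],"round") else s["joint_pos"])
a=wind(a0,a0+120,.094); print(a,r.read_state()["time"])
E
```

```text
21.017300874756298 [0.611084   0.02215099 0.095611  ] 0.026272302981190637 [-0.48177418  0.66287721  4.09789678] 4.1083 [-0.07  0.28  0.08  1.36  0.   -0.25]
36 Fr 4.1 Ft 1.7 op 0.0262 g 30
96 Fr 4.6 Ft 0.9 op 0.0263 g 31
141.0173008747563 6.375
```

```bash
python3 - <<'E'
from h import *
a=wind(141.0,680,.094); print(a)
if a==680: a=wind(680,780,.094,step=5,speed=.05,stop=10)
r.hold(.4); s=r.read_state(); print(a,s["time"],s["opening"],s["grasp_force"],s["contact_force"],s["tool_pos"])
cv2.imwrite("pics/top1.png",r.read_camera("top"))
E
```

```text
155 Fr 0.5 Ft 2.7 op 0.0262 g 31
215 Fr -5.6 Ft 1.3 op 0.0264 g 30
275 Fr -2.7 Ft 2.6 op 0.0263 g 31
335 Fr 1.7 Ft 1.8 op 0.0261 g 31
395 Fr 4.7 Ft 1.2 op 0.0266 g 31
455 Fr 2.9 Ft 2.0 op 0.0264 g 31
515 Fr 0.2 Ft 1.0 op 0.0265 g 31
575 Fr -5.1 Ft 1.5 op 0.0260 g 30
635 Fr -3.8 Ft 1.1 op 0.0262 g 31
680
685 Fr -0.2 Ft 0.5 op 0.0260 g 31
690 Fr -0.5 Ft 0.5 op 0.0265 g 31
695 Fr 0.2 Ft -0.3 op 0.0262 g 31
700 Fr 1.1 Ft -0.7 op 0.0264 g 31
705 Fr 2.4 Ft -1.0 op 0.0262 g 31
710 Fr 2.3 Ft 0.3 op 0.0264 g 31
715 Fr 2.6 Ft -0.7 op 0.0256 g 31
720 Fr 3.8 Ft -3.7 op 0.0263 g 31
725 Fr -0.0 Ft -2.8 op 0.0263 g 31
stop at 725.0
725.0 19.25 0.026037952593405297 31.07587158679962 [-2.66736789 -4.81749109  1.49413374] [ 0.61454666 -0.00142732  0.09564621]
```

```bash
python3 - <<'E'
from h import *
t=np.radians(729); r.move_straight([*(AX+.06*np.array([np.cos(t),np.sin(t)])),.094],speed=.03,contact_N=12); r.hold(.4)
s=r.read_state(); print(s["contact_force"],s["tool_pos"],s["opening"])
r.command_gripper(.055); p=s["tool_pos"]; r.move_straight([p[0],p[1],.22],speed=.2)
go([.42,-.0,.3],np.radians(100))
im=r.read_camera("top"); cv2.imwrite("pics/top2.png",im); cv2.imwrite("pics/side2.png",r.read_camera("side"))
cv2.imwrite("pics/c3.png",cv2.resize(im[150:300,90:390],None,fx=2.6,fy=2.6,interpolation=cv2.INTER_CUBIC)); print(r.read_state()["time"])
E
```

```text
[ 0.39605591 -2.62680512  4.55991082] [ 0.6144542  -0.0013713   0.09568897] 0.02611698304558045
22.1
```

View pics/c3.png

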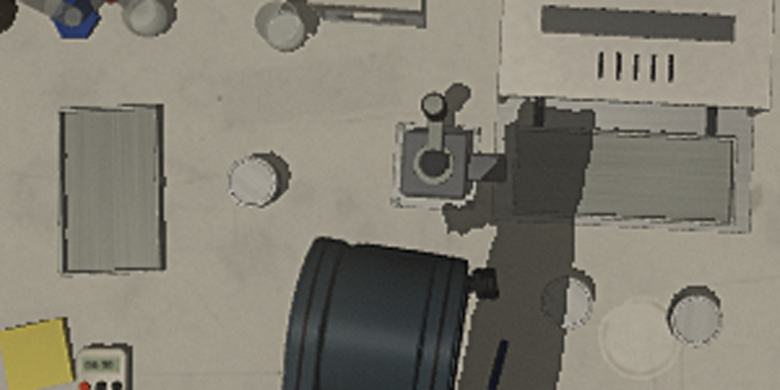

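```bash
cat >> h.py <<'E'
def circles(im,x0=150,y0=180,x1=420,y1=310,k=4):
    g=cv2.resize(cv2.cvtColor(im,cv2.COLOR_BGR2GRAY)[y0:y1,x0:x1],None,fx=k,fy=k,interpolation=cv2.INTER_CUBIC)
    c=cv2.HoughCircles(cv2.GaussianBlur(g,(5,5),1),cv2.HOUGH_GRADIENT,1.5,40,param1=120,param2=25,minRadius=int(9*k),maxRadius=int(11.3*k))
    return [] if c is None else [((u+.5)/k-.5+x0,(v+.5)/k-.5+y0,R/k) for u,v,R in c[0]]
E
python3 - <<'E'
from h import *
inv=lambda p:(rot(TH).T@(np.asarray(p)[:2]-CT)).round(4)
for U,V in[(513.5,212),(732,222)]: print(inv(ray("top",(U+.5)/2.6-.5+90,(V+.5)/2.6-.5+150,.027)))
for f in("top0","top2"):
    for u,v,R in circles(cv2.imread(f"pics/{f}.png")): print(f,round(u,1),round(v,1),round(R,1),ray("top",u,v,.042).round(4)[:2])
E
```

```text
[-0.1494  0.1308]
[-0.1488 -0.127 ]
top0 307.7 265.7 9.4 [ 0.3939 -0.1512]
top0 357.6 273.6 10.2 [ 0.3691 -0.3008]
top0 248.1 290.8 11.0 [0.3209 0.0285]
top2 357.6 272.4 9.3 [ 0.3724 -0.3009]
```

```bash
cat >> h.py <<'E'
import json
HZ=.021
def pick(p,phi=TH):
    """grip the tin at p, lift it, return (weight N, tool height above its underside)"""
    r.command_gripper(.085); q=go([*p,.14],phi); r.hold(.2); f0=F()[2]
    r.move_straight([*p,HZ],speed=.15,contact_N=8); z=r.read_state()["tool_pos"][2]
    r.command_gripper(.0,80); s=r.read_state(); print("opening",round(s["opening"],4),"z",round(z,4))
    if not .05<s["opening"]<.07: return None
    r.move_straight([*p,.075],speed=.12); r.hold(.4); w=f0-np.mean([F()[2] for _ in range(5)])
    print("weight",round(w,2),"opening",round(r.read_state()["opening"],4)); r.move_straight([*p,.14],speed=.2); return w,z
def place(p,phi,zfloor,zoff):
    q=go([*p,.14],phi); s=r.read_state(); print("carry opening",round(s["opening"],4))
    if s["opening"]<.05: return False
    zt=zfloor+zoff; r.move_straight([*p,zt+.015],speed=.15); h=r.move_straight([*p,zt-.003],speed=.03,contact_N=4)
    s=r.read_state(); print("down",h,"z err mm",round((s["tool_pos"][2]-zt)*1e3,1),"op",round(s["opening"],4))
    r.command_gripper(.072); r.move_straight([*p,.14],speed=.2); return True
SL=[cab(-.1,y) for y in(-.08,0,.08)]; TR=[tray(x,0) for x in(.045,-.045)]
def sort(p,ns,nt):
    a=pick(p)
    if a is None: return None
    full=a[0]>3.3
    ok=place(SL[ns],TH,.017,a[1]) if full else place(TR[nt],TY+np.pi/2,.004,a[1])
    print("FULL" if full else "empty","placed",ok,"t",r.read_state()["time"]); return full
E
python3 - <<'E'
from h import *
print(sort(ray("top",357.3,271.1,.042)[:2],0,0))
E
```

```text
opening 0.058 z 0.0219
weight 7.62 opening 0.058
carry opening 0.0581
down True z err mm 1.2 op 0.0576
FULL placed True t 29.65
True
```

```bash
python3 - <<'E'
from h import *
print(sort(ray("top",307.9,265.2,.042)[:2],1,0))
im=r.read_camera("top"); cv2.imwrite("pics/c4.png",cv2.resize(im[150:300,90:390],None,fx=2.6,fy=2.6,interpolation=cv2.INTER_CUBIC))
E
```

```text
opening 0.058 z 0.0218
weight 4.45 opening 0.0578
carry opening 0.0579
down True z err mm 1.0 op 0.0576
FULL placed True t 36.6333
True
```

View pics/c4.png

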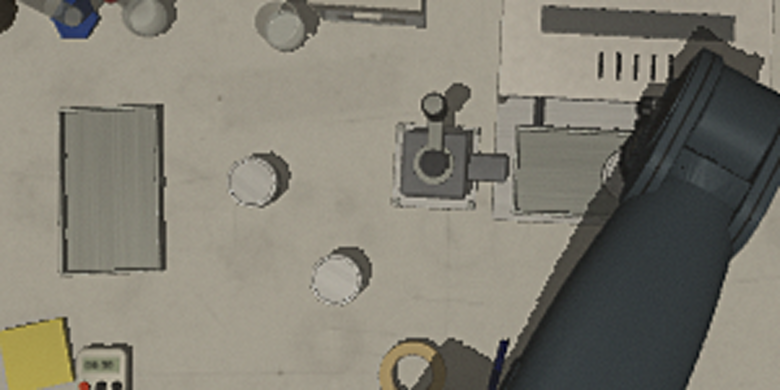

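```bash
python3 - <<'E'
from h import *
f=sort(ray("top",219.2,256.2,.042)[:2],2,0)
if f is not None: print(sort(ray("top",187.4,218.9,.042)[:2],2,0 if f else 1))
go([.35,.3,.3],0); im=r.read_camera("top"); cv2.imwrite("pics/top5.png",im); cv2.imwrite("pics/c5.png",cv2.resize(im[150:300,90:390],None,fx=2.6,fy=2.6,interpolation=cv2.INTER_CUBIC))
E
```

```text
opening 0.0579 z 0.0218
weight 5.39 opening 0.058
carry opening 0.0579
down True z err mm 0.9 op 0.058
FULL placed True t 46.55
opening 0.0576 z 0.0221
weight 1.27 opening 0.0576
carry opening 0.0578
down True z err mm 1.2 op 0.0578
empty placed True t 55.8
False
```

View pics/c5.png

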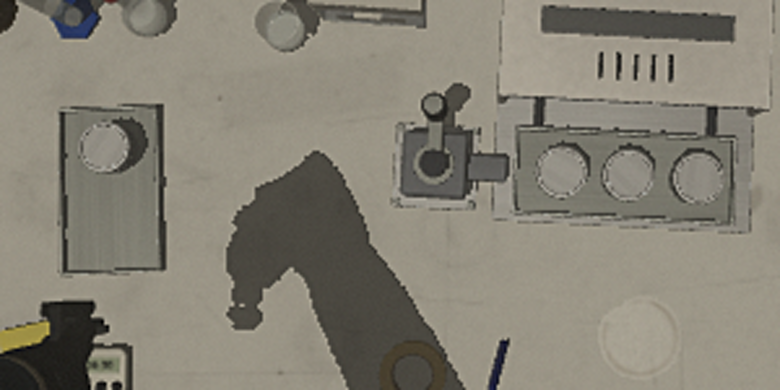

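```bash
python3 - <<'E'
from h import *
c=lambda U,V:((U+.5)/2.6-.5+90,(V+.5)/2.6-.5+150)
X=ray("top",*c(104,147),.046)[:2]; print("tray",rot(TY).T@(X-TRAY))
for p in[(562,169),(628,173),(699,177)]: print("slide",rot(TH).T@(ray("top",*c(*p),.059)[:2]-CT)-[-.1,0])
X=ray("top",*c(433,105),.13)[:2]; print("sleeve",X,np.linalg.norm(X-AX)); a0=np.degrees(np.arctan2(*(X-AX)[::-1])); print(a0)
if abs(a0)<8:
    a0=-1.5; t=np.radians(a0); p=AX+.061*np.array([np.cos(t),np.sin(t)])
    r.command_gripper(.055); go([*p,.22],np.radians(100)); print(r.move_straight([*p,.094],speed=.15,contact_N=6))
    r.command_gripper(0,30); print(r.read_state()["opening"])
    a=wind(a0,a0-340,.094,speed=.1); print(a)
    cv2.imwrite("pics/top6.png",r.read_camera("top"))
E
```

```text
tray [ 0.04698366 -0.00038879]
slide [0.0019592  0.07790965]
slide [0.0010023 0.0016334]
slide [ 0.00032322 -0.08037326]
sleeve [ 0.61370998 -0.0016317 ] 0.06063765419658464
-1.7310150466023406
False
0.026557695355023305
-16 Fr 1.1 Ft 2.5 op 0.0262 g 30
-75 Fr -3.7 Ft 1.8 op 0.0263 g 30
-134 Fr -5.5 Ft 1.5 op 0.0265 g 30
-193 Fr -3.6 Ft 1.5 op 0.0265 g 30
-252 Fr 3.3 Ft 0.3 op 0.0268 g 31
-311 Fr 6.6 Ft 2.4 op 0.0261 g 30
-341.5
```

```bash
python3 - <<'E'
from h import *
a=wind(-341.5,-1050,.094,speed=.1); print(a)
if a==-1050: a=wind(-1050,-1110,.094,step=4,speed=.04,stop=10)
t=np.radians(a-4); r.move_straight([*(AX+.06*np.array([np.cos(t),np.sin(t)])),.094],speed=.03,contact_N=12); r.hold(.4)
s=r.read_state(); p=s["tool_pos"]; print(s["time"],s["opening"],s["contact_force"],p,np.degrees(np.arctan2(p[1]-AX[1],p[0]-AX[0])))
E
```

```text
-356 Fr 5.3 Ft 0.9 op 0.0261 g 30
-415 Fr -1.1 Ft 0.6 op 0.0262 g 31
-474 Fr -6.2 Ft 1.4 op 0.0264 g 31
-533 Fr -5.2 Ft 1.4 op 0.0263 g 30
-592 Fr 2.5 Ft 1.7 op 0.0263 g 31
-651 Fr 6.7 Ft 2.4 op 0.0260 g 30
-710 Fr 5.0 Ft 1.8 op 0.0263 g 30
-769 Fr -0.4 Ft 1.5 op 0.0262 g 31
-828 Fr -6.1 Ft 0.5 op 0.0260 g 31
-887 Fr -6.0 Ft 1.9 op 0.0261 g 30
-946 Fr 1.6 Ft 1.7 op 0.0259 g 31
-1005 Fr 5.6 Ft 1.3 op 0.0261 g 30
-1050
-1054 Fr 6.6 Ft 0.1 op 0.0259 g 30
-1058 Fr 5.8 Ft -0.9 op 0.0260 g 30
-1062 Fr 6.2 Ft -0.2 op 0.0261 g 30
-1066 Fr 5.0 Ft -0.6 op 0.0262 g 30
-1070 Fr 5.9 Ft -0.1 op 0.0260 g 30
-1074 Fr 5.7 Ft -0.7 op 0.0259 g 30
-1078 Fr 5.6 Ft 0.0 op 0.0262 g 30
-1082 Fr 4.0 Ft -1.7 op 0.0262 g 30
-1086 Fr -0.2 Ft -2.3 op 0.0264 g 30
stop at -1086.0
84.8167 0.026240595207732843 [-0.64026091  2.30629835  2.33954051] [ 0.61517406 -0.00197198  0.09566987] -2.003971075931572
```

```bash
python3 - <<'E'
from h import *
p=r.read_state()["tool_pos"]; r.command_gripper(.055); r.move_straight([p[0],p[1],.22],speed=.2); go([.3,.05,.35],0); r.hold(.3)
for n,sl in(("top",np.s_[110:320,90:480]),("side",np.s_[150:370,120:420])):
    cv2.imwrite(f"pics/f{n}.png",cv2.resize(r.read_camera(n)[sl],None,fx=2,fy=2,interpolation=cv2.INTER_CUBIC))
s=r.read_state(); print(s["time"],s["contact_force"])
E
```

```text
87.9667 [0.59160094 0.94612448 0.14271795]
```

View pics/ftop.png

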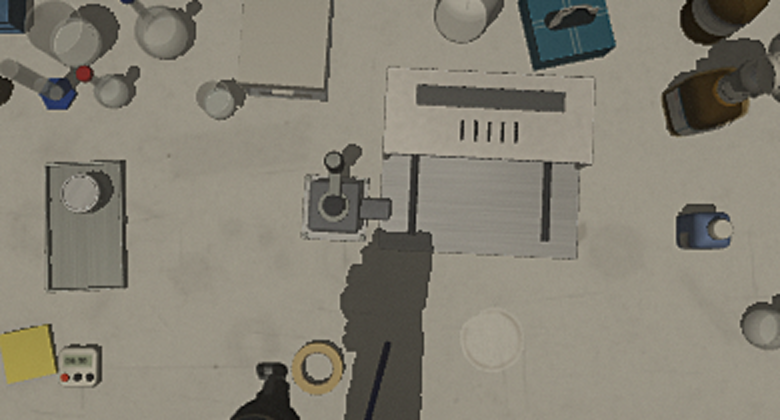

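View pics/fside.png

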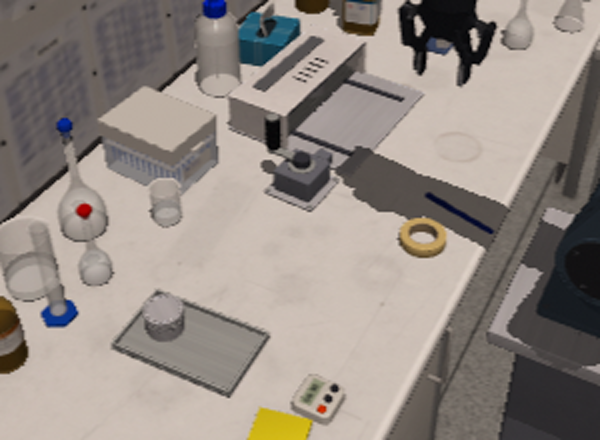

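The top view shows the slide gone into the cabinet, the empty tin upright in the tray at about (80,192), and the beaker at (217,98) and bottle at (705,230) where they started. The side view confirms this, with the tin upright at (163,315).

```bash
python3 -c "
from bench import r
print(r.job_done())"
```

```text
the job is handed in; nothing more can be done
None
```

The job is handed in: there were four tins, and the three full ones are on the slide, which is wound home to its stop; the empty one stands in the wash tray, and the beaker and bottle were not moved (about 88 s used; the hand-in returned no verdict).

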